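# Lay out the stacked egg mats in their drip trays

### The arm

A 6-joint arm with a two-finger parallel gripper is mounted at the origin on the work surface. World frame = base frame: x ahead of the robot, y to its left, z up, the work surface at z = 0. Lengths are in m, angles in rad, forces in N, time in s.
With the tool pointing down it reaches from about 0.375 to 0.825 m from the base axis. Payload 5.5 kg.
Tool frame: the origin (TCP) lies at the centre of the arm's flange, where the gripper is bolted on; the fingertips stand 173 mm ahead of it and the grasp point (between the pads) lies 155 mm ahead of it; z points along the fingers, y is the direction in which the jaws open and shut (so a half turn about z gives the same grasp; the last joint's range is limited). The gripper opens to 85 mm and grips with 20 to 120 N. Pads are 22 mm wide; open, the fingers measure 114 mm over their backs; the gripper's body (76 mm by 85 mm) begins 54 mm behind the grasp point. The pads swing forward as they close: fully open they stand 13 mm farther back than shut.
Start: joints at [1.167, 0.314, -0.047, 1.21, 0, 1.571], TCP at [0.236, 0.552, 0.405] pointing down, gripper open.
Joint ranges: [-2.67, 2.67], [-0.69, 1.73], [-1.03, 1.25], [-2.08, 2.16], [-1.42, 1.45], [-3.14, 3.14]. Speed limits (rad/s): [2.39, 2.39, 3.01, 3.14, 3.14, 3.14].

### API

Orientations are given as a unit quaternion [x, y, z, w].
In Python, from workcell import read_state, imaging, manip gives the robot as it stands. The module is installed in compiled form; this text tells all that it offers.
- The arm moves only by the shell command python3 -m creep 'ROWS' [FORCE]. ROWS is text: rows parted by semicolons, each of 7 numbers parted by spaces: the shift along the tool's x, y, z in cm, then the turn, a rotation vector about the tool's x, y, z in degrees, then the finger opening in cm, from 0 to 8.54. In form: dx dy dz rx ry rz claw; .... A call has 1 to 10 rows; each row shifts and turns the commanded pose from where the row before left it, along the tool's axes as they then stand; what a row does not reach is not made up. A row lasts 1/10 s, in which the tool goes at most 50 mm and 8.59 degrees, less where a joint would pass 70% of its speed; a pose out of reach is approached as far as the arm can. A call with a gripper value outside its range is refused whole. The fingers move at their own pace and stop on an object; FORCE is the grip in N (left out, the last holds). Time passes only in rows, so rows that do not move let the fingers close. It gives the time, the measured TCP pose, the force and the opening at its end, in the units of the state.
- read_state(): the state, without advancing time (a new reading comes with each control period).
- imaging.camera(name): name is "side" or "top"; returns a dict with "pixels" (384x512x3 uint8, red, green, blue), "camera_matrix" (3x3 intrinsics, pixels), "rvec" (rotation vector, rad) and "tvec" (3), from world to camera coordinates, as OpenCV has them. Camera axes: x right, y down, z forward; pixel columns grow to the right and rows downward; lengths in m; the calibration is good to about 2 mm. A picture is of the moment at which its call begins. There is no depth.
- manip.finish_job(): hands the job in, once; it reports no verdict.
The state is a dict: "t": time; "q": joint angles; "joint_velocities": joint speeds; "joint_torque": joint torques, N m; "ee_pos": TCP position; "orientation": TCP orientation; "force": force on the tool from outside, world axes, zero at the start; "ft_torque": the same for the moment, N m; "gripper_width": finger opening in m.
Only numpy, scipy, OpenCV 4.12 (cv2) and the standard library are available. Lean on these libraries where they do the work, as an engineer would, in place of code of your own. Each camera call takes 0.05 s, during which the arm holds its last target. There are 200 camera calls.

### The job

Get the bench ready for the next eggs: take the stack of four washed egg mats apart and lay each mat in the stainless tray made for its length, the longest mat in the longest tray and so on down to the shortest, nubs up and flat on the tray floor with no edge riding on the rim. Leave the two eggs on the brown mat undisturbed.

Things in the scene. Friction and masses are not known exactly. Their poses are not given: they have to be found in the camera images.
- mat_green: loose green plastic egg mat, an open grid with legs below and nubs on top; to the touch a rigid flat block 182 mm long (its x) x 62 mm wide (its y) x 28 mm high, under 130 g; at the bottom of the stack, standing on the bench. Origin: centre of its underside, z up. Either way round is the same. Grip it across its 62 mm width at mid-length.
- mat_blue: loose blue plastic egg mat, an open grid with legs below and nubs on top; to the touch a rigid flat block 146 mm long (its x) x 62 mm wide (its y) x 28 mm high, under 130 g; second from the bottom, lying on the green one. Origin: centre of its underside, z up. Either way round is the same. Grip it across its 62 mm width at mid-length.
- mat_yellow: loose yellow plastic egg mat, an open grid with legs below and nubs on top; to the touch a rigid flat block 110 mm long (its x) x 62 mm wide (its y) x 28 mm high, under 130 g; third, lying on the blue one. Origin: centre of its underside, z up. Either way round is the same. Grip it across its 62 mm width at mid-length.
- mat_white: loose off-white plastic egg mat, an open grid with legs below and nubs on top; to the touch a rigid flat block 74 mm long (its x) x 62 mm wide (its y) x 28 mm high, under 130 g; on top of the stack, lying on the yellow one. Origin: centre of its underside, z up. Either way round is the same. Grip it across its 62 mm width at mid-length.
- tray_longest: fixed shallow stainless tray for the 182 mm green mat: inside 206 mm long (its x) x 86 mm wide (its y), walls 3 mm thick, outside 212 x 92 mm, floor 2 mm above the bench, rim 12 mm above the bench, empty at the start. A mat lying in it stands 18 mm higher than the rim, so it can be held by its upper half, with the fingertips above the rim. Origin: centre of the tray's underside, on the bench, z up.
- tray_long: fixed shallow stainless tray for the 146 mm blue mat: inside 170 mm long (its x) x 86 mm wide (its y), walls 3 mm thick, outside 176 x 92 mm, floor 2 mm above the bench, rim 12 mm above the bench, empty at the start. A mat lying in it stands 18 mm higher than the rim, so it can be held by its upper half, with the fingertips above the rim. Origin: centre of the tray's underside, on the bench, z up.
- tray_short: fixed shallow stainless tray for the 110 mm yellow mat: inside 134 mm long (its x) x 86 mm wide (its y), walls 3 mm thick, outside 140 x 92 mm, floor 2 mm above the bench, rim 12 mm above the bench, empty at the start. A mat lying in it stands 18 mm higher than the rim, so it can be held by its upper half, with the fingertips above the rim. Origin: centre of the tray's underside, on the bench, z up.
- tray_shortest: fixed shallow stainless tray for the 74 mm off-white mat: inside 98 mm long (its x) x 86 mm wide (its y), walls 3 mm thick, outside 104 x 92 mm, floor 2 mm above the bench, rim 12 mm above the bench, empty at the start. A mat lying in it stands 18 mm higher than the rim, so it can be held by its upper half, with the fingertips above the rim. Origin: centre of the tray's underside, on the bench, z up.
- egg_a: loose cream egg, about 66 x 51 mm, lying on nubs of the fixed dark brown egg mat (158 x 62 mm, 28 mm high) among the trays, the one nearer the -x end of that mat; its top is about 85 mm above the bench. Origin: centre of the egg, its x along its length. Leave it alone.
- egg_b: loose cream egg, about 66 x 51 mm, lying on nubs of the fixed dark brown egg mat (158 x 62 mm, 28 mm high) among the trays, the one nearer the +x end of that mat; its top is about 85 mm above the bench. Origin: centre of the egg, its x along its length. Leave it alone.
Mind the look-alikes: they are no part of the job. Leave any red or turquoise look-alike of the mat_yellow alone.

How it is judged:
By the outcome, as a careful person would: the job done as asked, in the order asked, and still so for the second after the job is handed in, with the robot touching nothing.
It also fails if it takes over 128 s, if anything falls off the work surface, if the arm or the gripper's body presses on something with over 40 N, if the wrist force passes 120 N, or if a joint passes its speed limit or range.

## Working session

There is one attempt and no reset: what is moved stays moved. The work goes in short steps, Python scripts to look and compute and a shell command to move; the robot and the scene stay as the last step left them, time stands still between calls to the robot, and variables do not carry over. Pictures are saved under pics/ and viewed, about 12 in all and at most 16, crops included, and the job is handed in when it is done.

```bash
mkdir -p pics; ls
python3 - <<'E'
from workcell import read_state, imaging
import cv2,numpy as np
for n in("top","side"):
    c=imaging.camera(n); cv2.imwrite(f"pics/{n}0.png",cv2.resize(c["pixels"][:,:,::-1],(800,600),interpolation=cv2.INTER_CUBIC))
    np.savez(f"{n}0.npz",**c); print(n,c["camera_matrix"].round(1).tolist(),(-cv2.Rodrigues(np.array(c["rvec"]))[0].T@np.array(c["tvec"]).ravel()).round(3))
s=read_state();print(s)
E
```

```text
pics
top [[355.1, 0.0, 257.1], [0.0, 355.1, 193.0], [0.0, 0.0, 1.0]] [ 0.328 -0.023  0.967]
side [[421.2, 0.0, 251.9], [0.0, 421.2, 190.6], [0.0, 0.0, 1.0]] [ 0.172 -0.828  1.032]
{'t': 0.1, 'q': array([ 1.16701212e+00,  3.14142193e-01, -4.79887997e-02,  1.21019434e+00,
       -3.06421988e-06,  1.57080681e+00]), 'joint_velocities': array([ 0.00052977, -0.00230375,  0.00370861, -0.00043389, -0.00139034,
        0.00060405]), 'joint_torque': array([-4.39361002e-04, -5.40766454e+01,  3.40540838e+01,  1.11477749e-02,
       -4.72246131e-05,  1.06088450e-06]), 'ee_pos': array([0.23563977, 0.55151119, 0.40392418]), 'orientation': array([ 2.00528437e-01,  9.79687584e-01, -7.49281008e-04, -1.51795354e-04]), 'force': array([-0.11716334, -0.41702877, -0.63847524]), 'ft_torque': array([ 0.01635003, -0.00380103,  0.01791095]), 'gripper_width': 0.08515455823441506}
```

View pics/top0.png

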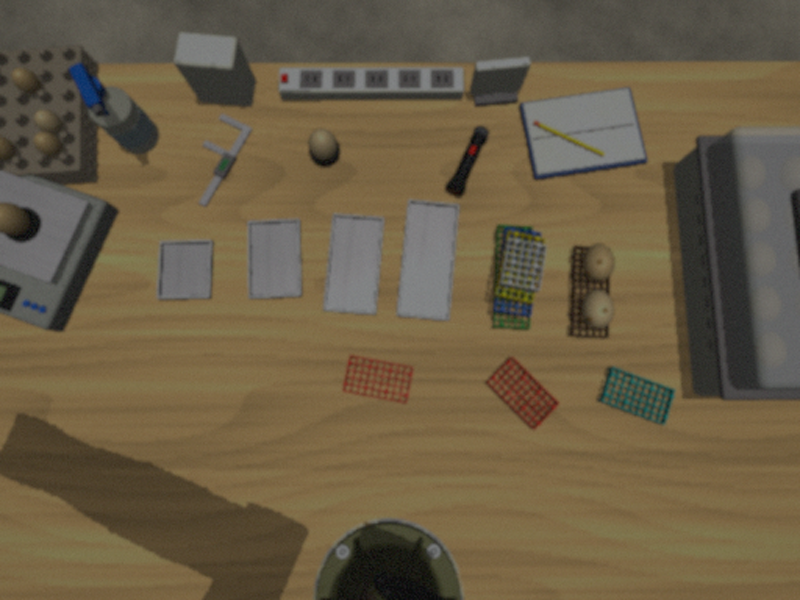

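View pics/side0.png

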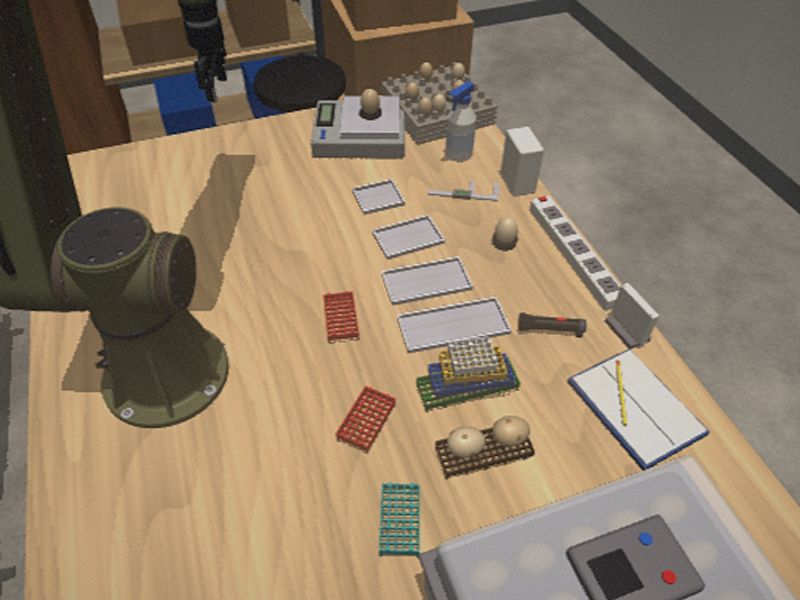

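The top view (800x600) shows four empty trays in a row at (186,270), (275,260), (354,265) and (428,260). The stack is at (515,278), with white on top at (522,262). The brown mat with its eggs is at (592,290). The look-alikes are red at (378,380), red at (522,392) and turquoise at (637,395). The stack's yellow mat at about (516,270) lies between white and blue, so it's the one meant. I'll confirm that in an enlarged crop.

```bash
cat > h.py <<'E'
import numpy as np,cv2
from workcell import read_state, imaging
from scipy.spatial.transform import Rotation as R
def cam(n,f=None):
    return dict(np.load(f)) if f else imaging.camera(n)
def crop(c,x0,y0,x1,y1,k,out):
    im=cv2.resize(c["pixels"][y0:y1,x0:x1,::-1],None,fx=k,fy=k,interpolation=cv2.INTER_CUBIC)
    im=np.clip(im.astype(float)*1.5,0,255).astype(np.uint8)
    for x in range(-(-x0//10)*10,x1,10):
        cv2.line(im,(int((x-x0)*k),0),(int((x-x0)*k),4 if x%50 else 14),(255,0,255),1)
        if x%20==0: cv2.putText(im,str(x),(int((x-x0)*k)+2,14),0,.4,(255,0,255))
    for y in range(-(-y0//10)*10,y1,10):
        cv2.line(im,(0,int((y-y0)*k)),(6,int((y-y0)*k)),(255,0,255),1)
        cv2.putText(im,str(y),(8,int((y-y0)*k)+4),0,.4,(255,0,255))
    cv2.imwrite(out,im)
def world(c,uv,z):
    M=cv2.Rodrigues(np.array(c["rvec"],float))[0];t=np.array(c["tvec"],float).ravel()
    uv=np.atleast_2d(np.array(uv,float)); d=np.c_[uv,np.ones(len(uv))]@np.linalg.inv(c["camera_matrix"]).T@M
    o=-M.T@t; s=(z-o[2])/d[:,2]; return o+s[:,None]*d
def proj(c,p): return cv2.projectPoints(np.array(p,float).reshape(-1,3),np.array(c["rvec"],float),np.array(c["tvec"],float),np.array(c["camera_matrix"]),None)[0].reshape(-1,2)
def rect(c,uv,z):
    p=world(c,uv,z)[:,:2]; (cx,cy),(w,h),a=cv2.minAreaRect(p.astype(np.float32)*1000)
    m=p.mean(0); e=(p[0]+p[1]-p[2]-p[3]); return m.round(4),round(float(np.degrees(np.arctan2(e[1],e[0]))),1),(round(w),round(h))
E
python3 - <<'E'
from h import *
c=cam("top","top0.npz")
crop(c,95,120,300,215,3.9,"pics/c1.png"); crop(c,300,130,400,225,6,"pics/c2.png")
E
```

```text
(no output)
```

View pics/c1.png

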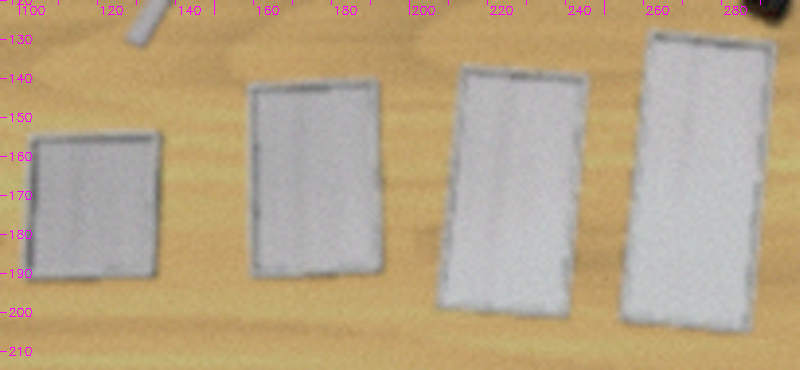

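View pics/c2.png

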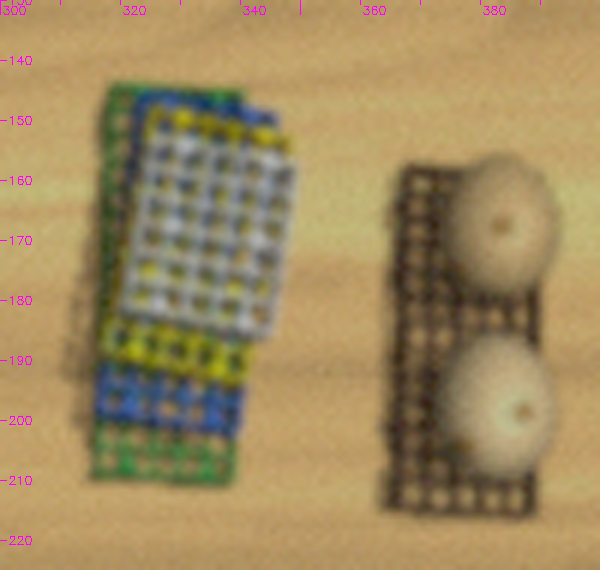

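```bash
cat >> h.py <<'E'
def mat(c,col,z,box=(300,130,357,225)):
    # min-area rectangle of a colour's pixels at height z
    x0,y0,x1,y1=box; s=cv2.cvtColor(c["pixels"],cv2.COLOR_RGB2HSV)[y0:y1,x0:x1].astype(int); H,S,V=s[...,0],s[...,1],s[...,2]
    m={"white":(S<70)&(V>80),"yellow":(S>140)&(H>23)&(H<34)&(V>70),"blue":(S>90)&(H>100)&(H<130),"green":(S>80)&(H>40)&(H<85)}[col].astype(np.uint8)
    m=cv2.morphologyEx(m,cv2.MORPH_CLOSE,np.ones((5,5)));n,l,st,_=cv2.connectedComponentsWithStats(m)
    k=1+st[1:,4].argmax(); ys,xs=np.where(l==k); p=world(c,np.c_[xs+x0,ys+y0],z)[:,:2]*1000
    (a,b),(w,h),t=cv2.minAreaRect(p.astype(np.float32))
    if w<h: w,h,t=h,w,t+90
    return [round(v,1) for v in (a,b,w,h,(t+90)%180-90)],int(st[k,4])
E
python3 - <<'E'
from h import *
c=cam("top","top0.npz")
f=lambda L,x0,y0,k:(np.array(L)+.5)/k-.5+[x0,y0]
for n,L in dict(shortest=[(160,131),(30,134),(27,281),(157,278)],short=[(380,79),(248,84),(253,279),(384,272)],long=[(589,75),(461,64),(437,308),(569,318)],longest=[(776,42),(650,31),(621,320),(751,331)]).items(): print(n,rect(c,f(L,95,120,3.9),.012))
print("white",rect(c,f([(297,160),(147,130),(120,312),(272,342)],300,130,6),.112))
for n,z in zip(("white","yellow","blue","green"),(.112,.084,.056,.028)): print(n,mat(c,n,z))
E
```

```text
shortest (array([0.5439, 0.3547]), 2.1, (107, 92))
short (array([0.5633, 0.1983]), 3.1, (142, 94))
long (array([0.5537, 0.0583]), -4.6, (92, 178))
longest (array([ 0.561, -0.073]), -6.0, (91, 212))
white (array([ 0.5272, -0.2167]), -10.2, (63, 80))
white ([536.5, -219.9, 97.8, 63.6, -11.2], 795)
yellow ([484.4, -207.8, 64.1, 17.6, 76.9], 162)
blue ([464.7, -207.4, 59.8, 20.6, 76.9], 155)
green ([444.4, -210.4, 61.3, 21.1, 77.0], 130)
```

```bash
cat >> h.py <<'E'
def to(x,y,z,yaw,s=None):
    # yaw: heading of the mat's long axis (deg); tool x lies along it. Prints shift in present tool axes, then the turn
    s=s or read_state(); r=R.from_quat(s["orientation"]); d=r.inv().apply(np.array([x,y,z])-s["ee_pos"])*100
    tx=r.as_matrix()[:,0]; h=np.degrees(np.arctan2(tx[1],tx[0])); e=(yaw-h+90)%180-90
    tz=r.as_matrix()[:,2]
    print("t",round(s["t"],2),"pos",s["ee_pos"].round(4),"shift cm",d.round(2),"rz",round(-e,1),"tilt",tz.round(3)[:2],"q6",s["q"][[0,5]].round(2),"F",s["force"].round(1),"w",round(s["gripper_width"],4))
E
python3 -c "
from h import *
to(.45,.40,.40,-10)"
```

```text
t 0.1 pos [0.2356 0.5515 0.4039] shift cm [-25.67  -5.51   0.4 ] rz -13.1 tilt [-0.001 -0.001] q6 [1.17 1.57] F [-0.1 -0.4 -0.6] w 0.0852
```

```bash
python3 -m creep '-4 -1 0 0 0 0 8.54; -4 -1 0 0 0 0 8.54; -4 -1 0 0 0 0 8.54; -4 -1 0 0 0 0 8.54; -4 -1 0 0 0 0 8.54; -4 -1 0 0 0 0 8.54; 0 0 0 0 0 -6.5 8.54; 0 0 0 0 0 -6.5 8.54; 0 0 0 0 0 0 8.54' 40
python3 -c "
from h import *
to(.525,-.216,.36,-11)"
```

```text
t: 1.0
ee_pos: [0.4332, 0.4018, 0.4042]
orientation: [0.089, 0.996, -0.0, -0.0]
force: [-1.3, 0.7, 0.7]
gripper_width: 0.0855
t 1.0 pos [0.4332 0.4018 0.4042] shift cm [-19.96 -59.18   4.45] rz 0.8 tilt [-0.001 -0.001] q6 [0.75 0.93] F [-1.3  0.7  0.7] w 0.0855
```

```bash
python3 -m creep '-2 -4 0 0 0 0 8.54; -2 -4 0 0 0 0 8.54; -2 -4 0 0 0 0 8.54; -2 -4 0 0 0 0 8.54; -2 -4 0 0 0 0 8.54; -2 -4 0 0 0 0 8.54; -1 -4 0 0 0 0 8.54; -1 -4 0 0 0 0 8.54; -1 -4 0 0 0 0 8.54; -1 -4 0 0 0 0 8.54'
python3 -m creep '-1 -4 0 0 0 0 8.54; -1 -4 0 0 0 0 8.54; -1 -4 0 0 0 0 8.54; -1 -4 0 0 0 0 8.54; 0 -3.2 2 0 0 0 8.54; 0 0 2 0 0 0 8.54; 0 0 0 0 0 0 8.54'
python3 -c "
from h import *
to(.525,-.216,.265,-11)"
```

```text
t: 2.0
ee_pos: [0.5197, -0.0209, 0.4046]
orientation: [0.089, 0.996, 0.0, -0.0]
force: [0.5, -0.3, 0.9]
gripper_width: 0.0854
t: 2.7
ee_pos: [0.5243, -0.2159, 0.3618]
orientation: [0.09, 0.996, 0.001, -0.003]
force: [-0.0, 1.0, -0.9]
gripper_width: 0.0854
t 2.7 pos [ 0.5243 -0.2159  0.3618] shift cm [-0.12 -0.01  9.68] rz 0.6 tilt [-0.005  0.002] q6 [-0.39 -0.21] F [-0.   1.  -0.9] w 0.0854
```

```bash
python3 -m creep '0 0 2 0 0 0 8.54; 0 0 2 0 0 0 8.54; 0 0 2 0 0 0 8.54; 0 0 2 0 0 0 8.54; 0 0 1.6 0 0 0 8.54; 0 0 0 0 0 0 8.54; 0 0 0 0 0 0 8.54; 0 0 0 0 0 0 6.8; 0 0 0 0 0 0 6.8' 30
python3 - <<'E'
from h import *
to(.525,-.216,.265,-11)
crop(cam("side"),240,150,380,320,4.2,"pics/s1.png")
E
```

```text
t: 3.6
ee_pos: [0.5262, -0.2157, 0.27]
orientation: [0.088, 0.996, -0.0, 0.001]
force: [0.1, -0.4, 0.1]
gripper_width: 0.068
t 3.6 pos [ 0.5262 -0.2157  0.27  ] shift cm [ 0.11 -0.05  0.5 ] rz 0.9 tilt [ 0.002 -0.001] q6 [-0.39 -0.21] F [ 0.1 -0.4  0.1] w 0.068
```

View pics/s1.png

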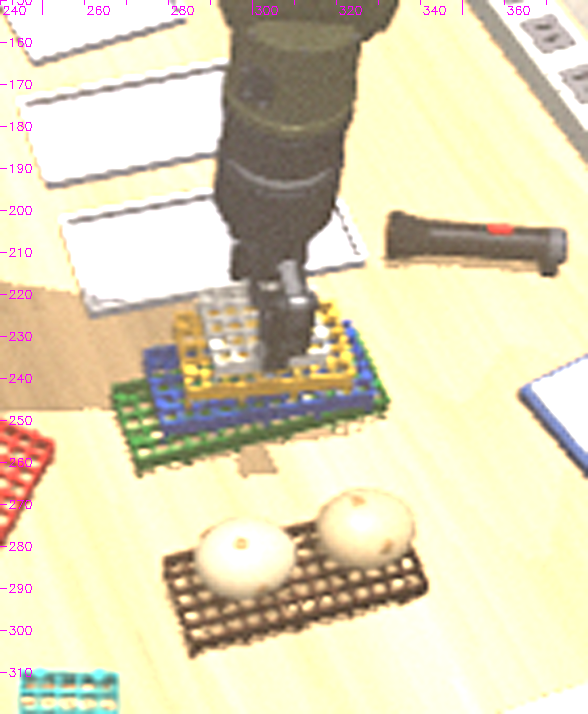

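Run:
```python
from h import *
c=cam("side")
for z in (.09,.095,.1,.105): print(z,[(proj(c,[.526,y,z])[0]).round(1) for y in(-.25,-.262)])
to(.525,-.216,.265,-11)
```

```text
0.09 [array([305.1, 239. ]), array([306.9, 242.4])]
0.095 [array([305.2, 237.9]), array([307.1, 241.3])]
0.1 [array([305.4, 236.8]), array([307.3, 240.3])]
0.105 [array([305.6, 235.7]), array([307.4, 239.2])]
t 3.7 pos [ 0.5259 -0.2157  0.2696] shift cm [ 0.08 -0.04  0.46] rz 0.9 tilt [ 0.001 -0.   ] q6 [-0.39 -0.21] F [ 0.4 -0.4 -0.2] w 0.0681
```

The side view shows the finger at (285,330) in the crop, roughly at the white mat's mid-length. The tip is at z ≈ 0.10, which matches my estimate. I'll go down a little more, close and lift.

```bash
python3 -m creep '0 0 0.5 0 0 0 6.8; 0 0 0 0 0 0 6.8; 0 0 0 0 0 0 5.5; 0 0 0 0 0 0 5.5; 0 0 0 0 0 0 5.5; 0 0 0 0 0 0 5.5; 0 0 -1 0 0 0 5.5; 0 0 -3 0 0 0 5.5; 0 0 -3 0 0 0 5.5; 0 0 0 0 0 0 5.5' 30
python3 - <<'E'
from h import *
c=cam("side"); crop(c,250,130,360,270,4.2,"pics/s2.png")
c=cam("top"); np.savez("top1.npz",**c)
to(.544,.355,.33,2.1)
E
```

```text
t: 4.7
ee_pos: [0.5272, -0.2163, 0.3388]
orientation: [0.088, 0.996, -0.001, 0.004]
force: [0.7, -0.3, 0.7]
gripper_width: 0.0617
t 4.8 pos [ 0.5259 -0.2158  0.335 ] shift cm [ 8.27 56.51  0.45] rz -12.2 tilt [ 0.002 -0.001] q6 [-0.39 -0.21] F [-0.6  0.5 -0.7] w 0.0614
```

View pics/s2.png

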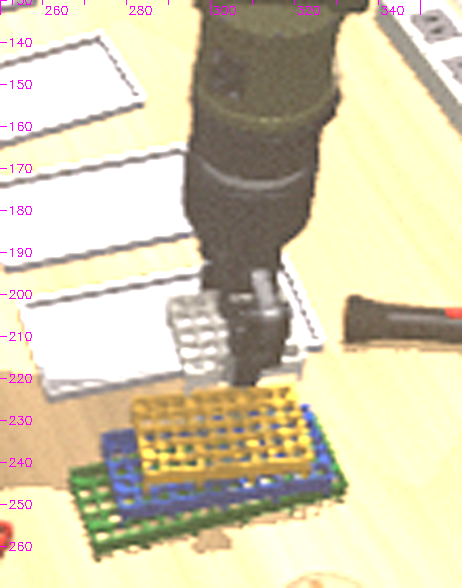

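```bash
python3 -m creep '0.6 4 0 0 0 0 5.5; 0.6 4 0 0 0 0 5.5; 0.6 4 0 0 0 0 5.5; 0.6 4 0 0 0 0 5.5; 0.6 4 0 0 0 0 5.5; 0.6 4 0 0 0 0 5.5; 0.6 4 0 0 0 0 5.5; 0.6 4 0 0 0 0 5.5; 0.6 4 0 0 0 0 5.5; 0.6 4 0 0 0 0 5.5'
python3 -m creep '0.6 4 0 0 0 0 5.5; 0.6 4 0 0 0 0 5.5; 0.6 4 0 0 0 0 5.5; 0.6 4 0 0 0 -6 5.5; 0 0 0 0 0 -6 5.5; 0 0 2 0 0 0 5.5; 0 0 2 0 0 0 5.5; 0 0 0 0 0 0 5.5'
python3 -c "
from h import *
to(.544,.355,.183,2.1)"
```

```text
t: 5.8
ee_pos: [0.5361, 0.1901, 0.3325]
orientation: [0.088, 0.996, -0.0, -0.001]
force: [0.5, -0.9, -0.4]
gripper_width: 0.0614
t: 6.6
ee_pos: [0.5397, 0.3495, 0.2894]
orientation: [-0.016, 1.0, -0.002, -0.003]
force: [-0.3, -0.3, -0.5]
gripper_width: 0.0613
t 6.6 pos [0.5397 0.3495 0.2894] shift cm [-0.52  0.58 10.64] rz -0.2 tilt [-0.006 -0.004] q6 [0.57 0.54] F [-0.3 -0.3 -0.5] w 0.0613
```

```bash
python3 -m creep '-0.5 0.6 2 0 0 0 5.5; 0 0 2 0 0 0 5.5; 0 0 2 0 0 0 5.5; 0 0 2 0 0 0 5.5; 0 0 0 0 0 0 5.5; 0 0 0 0 0 0 5.5'
python3 - <<'E'
from h import *
c=cam("side"); crop(c,200,90,300,170,6,"pics/s3.png")
to(.544,.355,.183,2.1)
E
```

```text
t: 7.2
ee_pos: [0.5461, 0.3563, 0.2139]
orientation: [-0.016, 1.0, -0.0, -0.0]
force: [0.6, 0.9, -1.3]
gripper_width: 0.061
t 7.25 pos [0.5466 0.3566 0.2148] shift cm [ 0.27 -0.16  3.18] rz -0.2 tilt [0.001 0.   ] q6 [0.58 0.55] F [ 0.5 -0.9  0.1] w 0.0616
```

View pics/s3.png

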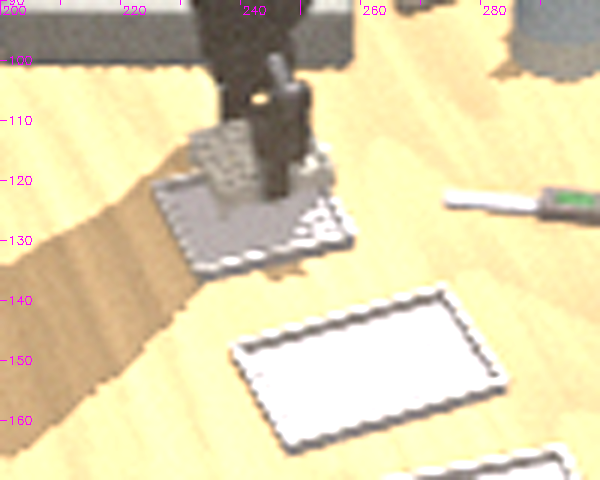

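The white mat hangs over the shortest tray at about (265,165) in the crop, square to it and about 30 mm up. I'll lower it.

```bash
python3 -m creep '0.3 -0.2 1 0 0 0 5.5; 0 0 1 0 0 0 5.5; 0 0 0.6 0 0 0 5.5; 0 0 0.3 0 0 0 5.5; 0 0 0 0 0 0 5.5; 0 0 0 0 0 0 5.5'
python3 -m creep '0 0 0.2 0 0 0 5.5; 0 0 0 0 0 0 5.5; 0 0 0 0 0 0 5.5'
```

```text
t: 7.85
ee_pos: [0.5434, 0.3545, 0.1847]
orientation: [-0.016, 1.0, 0.0, 0.0]
force: [0.4, -0.3, -0.3]
gripper_width: 0.0616
t: 8.15
ee_pos: [0.5433, 0.3545, 0.1828]
orientation: [-0.016, 1.0, 0.0, 0.0]
force: [-0.9, 0.1, -0.1]
gripper_width: 0.0616
```

```bash
python3 -m creep '0 0 0.1 0 0 0 5.5; 0 0 0 0 0 0 5.5; 0 0 0 0 0 0 6.6; 0 0 0 0 0 0 7.2; 0 0 0 0 0 0 8.54; 0 0 0 0 0 0 8.54; 0 0 -2 0 0 0 8.54; 0 0 -3 0 0 0 8.54; 0 0 -4 0 0 0 8.54; 0 0 -4 0 0 0 8.54'
python3 - <<'E'
from h import *
c=cam("side"); s=np.array(c["pixels"])[90:170,200:300]
t=cam("top"); np.savez("top2.npz",**t)
crop(t,300,130,360,225,6,"pics/t2.png"); crop(c,210,100,280,145,6,"pics/s4.png")
a=cv2.imread("pics/t2.png");b=cv2.imread("pics/s4.png")
k=np.zeros((max(a.shape[0],b.shape[0]),a.shape[1]+b.shape[1],3),np.uint8);k[:a.shape[0],:a.shape[1]]=a;k[:b.shape[0],a.shape[1]:]=b;cv2.imwrite("pics/m4.png",k)
for n,z in zip(("yellow","blue","green"),(.084,.056,.028)): print(n,mat(t,n,z))
to(.5,-.21,.4,-11)
E
```

```text
t: 9.15
ee_pos: [0.543, 0.3542, 0.3126]
orientation: [-0.016, 1.0, -0.0, -0.001]
force: [0.2, 0.3, -0.1]
gripper_width: 0.0852
yellow ([530.0, -218.2, 111.4, 63.2, -13.6], 1031)
blue ([464.6, -207.6, 59.3, 20.6, 76.9], 124)
green ([445.1, -211.0, 61.3, 22.0, 79.2], 134)
t 9.25 pos [0.5452 0.3557 0.3184] shift cm [  6.29 -56.35  -8.52] rz 12.9 tilt [0.009 0.006] q6 [0.58 0.55] F [ 0.6 -0.1  1.4] w 0.0856
```

View pics/m4.png

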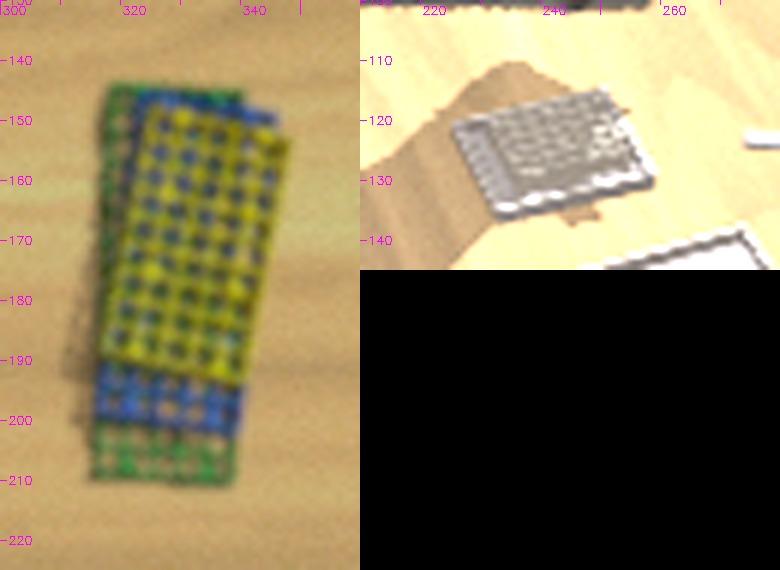

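White lies flat inside its tray. Yellow is now fully visible, and the fitted rectangle of 111x63 mm agrees with its real size. Next is yellow.

```bash
python3 -c "
from h import *
to(.530,-.218,.33,-13.6)"
python3 -m creep '0.1 -4 0 0 0 0 8.54; 0.2 -4 0 0 0 0 8.54; 0.2 -4 0 0 0 0 8.54; 0.2 -4 0 0 0 0 8.54; 0.2 -4 0 0 0 0 8.54; 0.2 -4 0 0 0 0 8.54; 0.2 -4 0 0 0 0 8.54; 0.2 -4 0 0 0 0 8.54; 0.2 -4 0 0 0 0 8.54; 0.2 -4 0 0 0 0 8.54'
python3 -m creep '0.2 -4 0 0 0 0 8.54; 0.2 -4 0 0 0 0 8.54; 0.2 -4 0 0 0 0 8.54; 0.2 -4 0 0 0 7.5 8.54; 0 0 0 0 0 8 8.54; 0 0 0 0 0 0 8.54; 0 0 0 0 0 0 8.54'
python3 -c "
from h import *
to(.530,-.218,.237,-13.6)"
```

```text
t 9.25 pos [0.5452 0.3557 0.3184] shift cm [  3.38 -57.28  -1.49] rz 15.5 tilt [0.009 0.006] q6 [0.58 0.55] F [ 0.6 -0.1  1.4] w 0.0856
t: 10.25
ee_pos: [0.5369, -0.0476, 0.3114]
orientation: [-0.016, 1.0, 0.0, -0.0]
force: [0.8, 1.2, -0.5]
gripper_width: 0.0852
t: 10.95
ee_pos: [0.5343, -0.2059, 0.3112]
orientation: [0.117, 0.993, 0.0, -0.0]
force: [1.5, 0.1, 0.4]
gripper_width: 0.0853
t 10.95 pos [ 0.5343 -0.2059  0.3112] shift cm [ 0.13 -1.28  7.42] rz 0.2 tilt [-0.001  0.001] q6 [-0.37 -0.13] F [1.5 0.1 0.4] w 0.0853
```

Now I'll approach, close and lift yellow, whose underside is at 0.056, so TCP 0.237.

```bash
python3 -m creep '0.1 -1.3 0 0 0 0 8.54; 0 0 2 0 0 0 8.54; 0 0 2 0 0 0 8.54; 0 0 2 0 0 0 8.54; 0 0 1.4 0 0 0 8.54; 0 0 0 0 0 0 8.54; 0 0 0 0 0 0 8.54'
python3 -m creep '0 0 0 0 0 0 7; 0 0 0 0 0 0 5.5; 0 0 0 0 0 0 5.5; 0 0 0 0 0 0 5.5; 0 0 0 0 0 0 5.5'
python3 -m creep '0 0 -1 0 0 0 5.5; 0 0 -3 0 0 0 5.5; 0 0 -3 0 0 0 5.5; 0 0 -1 0 0 0 5.5; 0 0 0 0 0 0 5.5'
python3 -c "
from h import *
c=cam('side'); crop(c,250,130,360,270,4.2,'pics/s5.png')
to(.563,.198,.30,3.1)"
```

```text
t: 11.65
ee_pos: [0.5306, -0.2185, 0.2379]
orientation: [0.118, 0.993, -0.0, -0.0]
force: [0.4, -0.9, 0.4]
gripper_width: 0.0855
t: 12.15
ee_pos: [0.5311, -0.2188, 0.239]
orientation: [0.119, 0.993, -0.0, 0.001]
force: [-0.4, -0.7, 6.8]
gripper_width: 0.0612
t: 12.65
ee_pos: [0.5312, -0.2189, 0.3196]
orientation: [0.119, 0.993, -0.0, 0.002]
force: [0.5, 0.5, -0.9]
gripper_width: 0.0614
t 12.7 pos [ 0.5306 -0.2186  0.318 ] shift cm [ 6.68 41.25  1.78] rz -16.7 tilt [ 0.001 -0.   ] q6 [-0.39 -0.15] F [-0.2  0.4 -0.9] w 0.0609
```

View pics/s5.png

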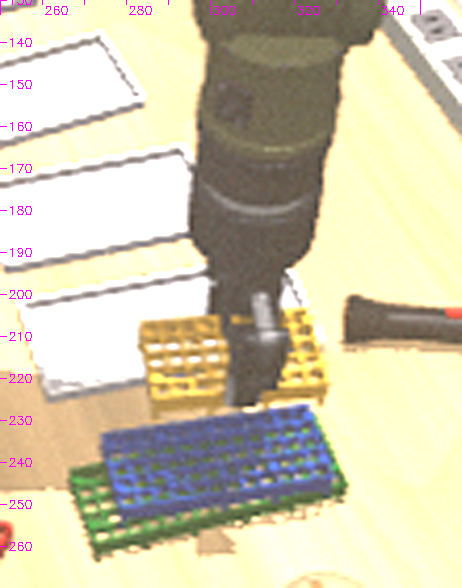

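Yellow is held level and blue was left in place. I'll carry it to tray_short.

```bash
python3 -m creep '0.6 4 0 0 0 0 5.5; 0.6 4 0 0 0 0 5.5; 0.6 4 0 0 0 0 5.5; 0.6 4 0 0 0 0 5.5; 0.6 4 0 0 0 0 5.5; 0.7 4 0 0 0 0 5.5; 0.7 4 0 0 0 0 5.5; 0.7 4 0 0 0 0 5.5; 0.7 4 0 0 0 0 5.5; 0.7 4 0 0 0 0 5.5'
python3 -m creep '0.2 1.3 0 0 0 -5.5 5.5; 0 0 0 0 0 -5.5 5.5; 0 0 0 0 0 -5.7 5.5; 0 0 2 0 0 0 5.5; 0 0 3 0 0 0 5.5; 0 0 3 0 0 0 5.5; 0 0 0 0 0 0 5.5; 0 0 0 0 0 0 5.5'
python3 -c "
from h import *
to(.563,.198,.185,3.1)"
```

```text
t: 13.7
ee_pos: [0.5607, 0.1869, 0.3156]
orientation: [0.119, 0.993, -0.001, -0.001]
force: [0.7, -0.2, -0.5]
gripper_width: 0.0614
t: 14.5
ee_pos: [0.5619, 0.1983, 0.2364]
orientation: [-0.027, 1.0, -0.001, -0.002]
force: [0.3, -0.4, -0.8]
gripper_width: 0.0611
t 14.5 pos [0.5619 0.1983 0.2364] shift cm [-0.13 -0.03  5.14] rz -0.0 tilt [-0.003 -0.001] q6 [0.34 0.29] F [ 0.3 -0.4 -0.8] w 0.0611
```

```bash
python3 -m creep '0 0 2 0 0 0 5.5; 0 0 2 0 0 0 5.5; 0 0 1 0 0 0 5.5; 0 0 0 0 0 0 5.5; 0 0 0 0 0 0 5.5; 0 0 0 0 0 0 5.5'
python3 -c "
from h import *
to(.563,.198,.185,3.1)"
```

```text
t: 15.1
ee_pos: [0.5635, 0.1988, 0.189]
orientation: [-0.027, 1.0, 0.0, 0.001]
force: [0.7, -0.7, 0.3]
gripper_width: 0.0611
t 15.1 pos [0.5635 0.1988 0.189 ] shift cm [ 0.05 -0.08  0.4 ] rz -0.0 tilt [0.002 0.001] q6 [0.34 0.29] F [ 0.7 -0.7  0.3] w 0.0611
```

```bash
python3 -m creep '0 0 0.3 0 0 0 5.5; 0 0 0.2 0 0 0 5.5; 0 0 0 0 0 0 5.5; 0 0 0 0 0 0 5.5'
python3 -m creep '0 0 0 0 0 0 6.6; 0 0 0 0 0 0 7.2; 0 0 0 0 0 0 8.54; 0 0 0 0 0 0 8.54; 0 0 -2 0 0 0 8.54; 0 0 -3 0 0 0 8.54; 0 0 -4 0 0 0 8.54; 0 0 -4 0 0 0 8.54'
python3 -c "
from h import *
t=cam('top'); np.savez('top3.npz',**t)
for n,z in zip(('blue','green'),(.056,.028)): print(n,mat(t,n,z))
to(.51,-.205,.30,-9)"
```

```text
t: 15.5
ee_pos: [0.5633, 0.1988, 0.185]
orientation: [-0.027, 1.0, 0.0, 0.001]
force: [-4.1, -1.7, 14.6]
gripper_width: 0.0614
t: 16.3
ee_pos: [0.5623, 0.1984, 0.3134]
orientation: [-0.027, 1.0, -0.0, -0.001]
force: [1.5, 0.3, -0.3]
gripper_width: 0.0851
blue ([529.1, -217.4, 147.2, 60.9, -8.7], 1151)
green ([444.8, -211.3, 60.6, 18.9, 80.8], 134)
t 16.35 pos [0.5646 0.1992 0.3209] shift cm [  7.62 -40.08   1.94] rz 12.1 tilt [0.008 0.003] q6 [0.34 0.29] F [1.8 0.9 4.5] w 0.0856
```

```bash
python3 -m creep '0.6 -4 0 0 0 0 8.54; 0.6 -4 0 0 0 0 8.54; 0.6 -4 0 0 0 0 8.54; 0.6 -4 0 0 0 0 8.54; 0.6 -4 0 0 0 0 8.54; 0.6 -4 0 0 0 0 8.54; 0.6 -4 0 0 0 0 8.54; 0.6 -4 0 0 0 0 8.54; 0.5 -4 0 0 0 0 8.54; 0.5 -4 0 0 0 0 8.54'
python3 -m creep '0 -1.3 0 0 0 6 8.54; 0 0 0 0 0 5.8 8.54; 0 0 3 0 0 0 8.54; 0 0 2 0 0 0 8.54; 0 0 0 0 0 0 8.54; 0 0 0 0 0 0 8.54'
python3 -c "
from h import *
to(.529,-.2174,.210,-8.7)"
```

```text
t: 17.35
ee_pos: [0.5258, -0.2056, 0.3124]
orientation: [-0.027, 1.0, 0.0, -0.0]
force: [0.3, -0.6, -0.1]
gripper_width: 0.0856
t: 17.95
ee_pos: [0.5268, -0.2168, 0.2626]
orientation: [0.076, 0.997, 0.0, -0.001]
force: [0.4, -0.3, -0.2]
gripper_width: 0.0858
t 17.95 pos [ 0.5268 -0.2168  0.2626] shift cm [-0.23 -0.02  5.26] rz -0.0 tilt [-0.001  0.   ] q6 [-0.39 -0.24] F [ 0.4 -0.3 -0.2] w 0.0858
```

```bash
python3 -m creep '-0.2 0 2 0 0 0 8.54; 0 0 2 0 0 0 8.54; 0 0 1.2 0 0 0 8.54; 0 0 0 0 0 0 8.54; 0 0 0 0 0 0 7; 0 0 0 0 0 0 5.5; 0 0 0 0 0 0 5.5; 0 0 0 0 0 0 5.5; 0 0 0 0 0 0 5.5'
python3 -m creep '0 0 -1 0 0 0 5.5; 0 0 -3 0 0 0 5.5; 0 0 -3 0 0 0 5.5; 0 0 -3 0 0 0 5.5; 0 0 0 0 0 0 5.5; 0 0 0 0 0 0 5.5'
python3 -c "
from h import *
c=cam('side'); crop(c,210,100,360,270,3.5,'pics/s6.png')
to(.5537,.0583,.30,-4.6)"
```

```text
t: 18.85
ee_pos: [0.5296, -0.2176, 0.2121]
orientation: [0.076, 0.997, -0.0, 0.001]
force: [-0.7, 0.5, 6.5]
gripper_width: 0.0612
t: 19.45
ee_pos: [0.5291, -0.2173, 0.3117]
orientation: [0.076, 0.997, -0.0, 0.001]
force: [0.4, 0.5, -1.2]
gripper_width: 0.0608
t 19.5 pos [ 0.5286 -0.2171  0.3106] shift cm [ 1.7  27.6   1.06] rz -4.1 tilt [-0.  0.] q6 [-0.39 -0.24] F [-0.8 -0.  -1.6] w 0.0612
```

View pics/s6.png

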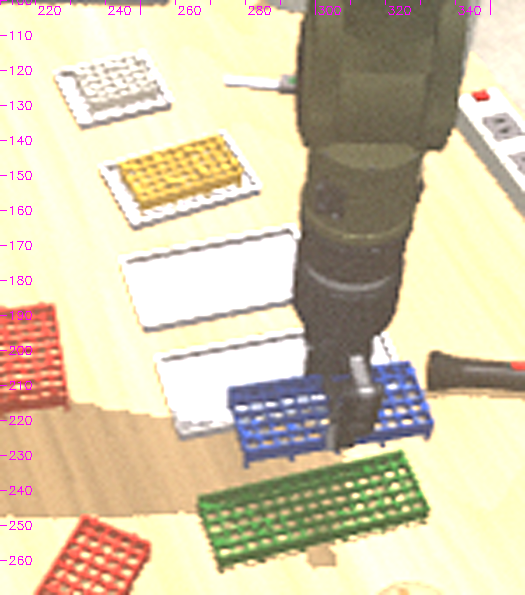

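White and yellow sit flat in their trays, at (110,88) and (180,172) in the crop. Blue is held, and only green is left at (315,510). I'll carry blue to tray_long.

```bash
python3 -m creep '0.2 4 0 0 0 0 5.5; 0.3 4 0 0 0 0 5.5; 0.3 4 0 0 0 0 5.5; 0.3 4 0 0 0 0 5.5; 0.3 4 0 0 0 0 5.5; 0.3 4 0 0 0 0 5.5; 0 3.6 0 0 0 -4.1 5.5; 0 0 3 0 0 0 5.5; 0 0 0 0 0 0 5.5; 0 0 0 0 0 0 5.5'
python3 -m creep '0 0 2 0 0 0 5.5; 0 0 2 0 0 0 5.5; 0 0 2 0 0 0 5.5; 0 0 2 0 0 0 5.5; 0 0 0.6 0 0 0 5.5; 0 0 0 0 0 0 5.5; 0 0 0 0 0 0 5.5'
python3 -c "
from h import *
to(.5537,.0583,.1855,-4.6)"
```

```text
t: 20.5
ee_pos: [0.5528, 0.0579, 0.2793]
orientation: [0.041, 0.999, -0.0, -0.002]
force: [-0.7, 0.1, -1.0]
gripper_width: 0.0613
t: 21.2
ee_pos: [0.5546, 0.0578, 0.1958]
orientation: [0.041, 0.999, 0.0, 0.001]
force: [0.8, 0.8, -0.6]
gripper_width: 0.0612
t 21.2 pos [0.5546 0.0578 0.1958] shift cm [0.09 0.04 1.03] rz -0.1 tilt [0.001 0.   ] q6 [0.1  0.19] F [ 0.8  0.8 -0.6] w 0.0612
```

```bash
python3 -m creep '0 0 0.5 0 0 0 5.5; 0 0 0.3 0 0 0 5.5; 0 0 0.2 0 0 0 5.5; 0 0 0 0 0 0 5.5; 0 0 0 0 0 0 5.5'
python3 -m creep '0 0 0 0 0 0 6.6; 0 0 0 0 0 0 7.2; 0 0 0 0 0 0 8.54; 0 0 0 0 0 0 8.54; 0 0 -2 0 0 0 8.54; 0 0 -3 0 0 0 8.54; 0 0 -4 0 0 0 8.54; 0 0 0 0 0 0 8.54'
python3 -c "
from h import *
t=cam('top'); np.savez('top4.npz',**t)
for n,z in zip(('green',),(.028,)): print(n,mat(t,n,z))
to(.525,-.205,.25,-4)"
```

```text
t: 21.7
ee_pos: [0.5542, 0.0582, 0.1861]
orientation: [0.04, 0.999, -0.0, 0.001]
force: [-3.4, 0.1, 11.6]
gripper_width: 0.0615
t: 22.5
ee_pos: [0.5564, 0.0584, 0.2798]
orientation: [0.04, 0.999, 0.001, 0.004]
force: [0.3, -0.3, 0.3]
gripper_width: 0.0851
green ([525.7, -216.7, 180.4, 60.7, -3.7], 1463)
t 22.55 pos [0.5555 0.0583 0.2774] shift cm [  0.93 -26.49   2.71] rz -0.6 tilt [0.006 0.001] q6 [0.1  0.19] F [-0.   0.4 -0.5] w 0.0852
```

```bash
python3 -m creep '0.1 -4 0 0 0 0 8.54; 0.1 -4 0 0 0 0 8.54; 0.1 -4 0 0 0 0 8.54; 0.1 -4 0 0 0 0 8.54; 0.1 -4 0 0 0 0 8.54; 0.1 -4 0 0 0 0 8.54; 0.1 -3.6 0 0 0 -0.9 8.54; 0 0 3 0 0 0 8.54; 0 0 0 0 0 0 8.54; 0 0 0 0 0 0 8.54'
python3 -c "
from h import *
to(.5257,-.2167,.183,-3.7)"
```

```text
t: 23.55
ee_pos: [0.5237, -0.2158, 0.2434]
orientation: [0.033, 0.999, 0.001, -0.002]
force: [-0.1, -0.4, 0.2]
gripper_width: 0.0856
t 23.55 pos [ 0.5237 -0.2158  0.2434] shift cm [-0.22 -0.09  6.04] rz -0.0 tilt [-0.003  0.002] q6 [-0.39 -0.33] F [-0.1 -0.4  0.2] w 0.0856
```

```bash
python3 -m creep '-0.2 -0.1 2 0 0 0 8.54; 0 0 2 0 0 0 8.54; 0 0 2 0 0 0 8.54; 0 0 0 0 0 0 8.54; 0 0 0 0 0 0 7; 0 0 0 0 0 0 5.5; 0 0 0 0 0 0 5.5; 0 0 0 0 0 0 5.5; 0 0 0 0 0 0 5.5'
python3 -m creep '0 0 -1 0 0 0 5.5; 0 0 -3 0 0 0 5.5; 0 0 -3 0 0 0 5.5; 0 0 -2 0 0 0 5.5; 0 0 0 0 0 0 5.5; 0 0 0 0 0 0 5.5'
python3 -c "
from h import *
c=cam('side'); crop(c,210,100,360,270,3.5,'pics/s7.png')
to(.561,-.073,.27,-6)"
```

```text
t: 24.45
ee_pos: [0.5275, -0.2176, 0.1864]
orientation: [0.032, 0.999, -0.0, 0.001]
force: [-1.1, 2.4, 6.9]
gripper_width: 0.0613
t: 25.05
ee_pos: [0.5266, -0.2176, 0.2751]
orientation: [0.033, 0.999, -0.0, 0.0]
force: [-0.1, -0.2, -0.9]
gripper_width: 0.0613
t 25.1 pos [ 0.5262 -0.2174  0.2741] shift cm [-2.53 14.63  0.41] rz 2.3 tilt [-0.001  0.   ] q6 [-0.39 -0.33] F [-0.   0.5 -0.8] w 0.0614
```

View pics/s7.png

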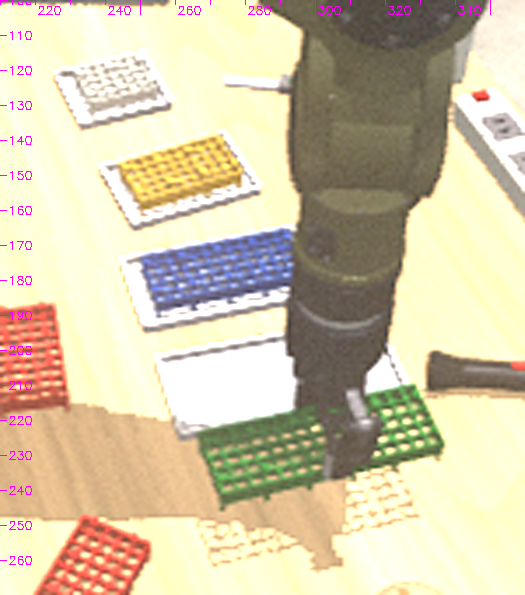

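Blue lies in its tray at (220,270) and green is held level. I'll carry green to tray_longest.

```bash
python3 -m creep '-0.6 3.7 0 0 0 0 5.5; -0.6 3.7 0 0 0 0 5.5; -0.6 3.7 0 0 0 0 5.5; -0.6 3.6 0 0 0 2.3 5.5; 0 0 2 0 0 0 5.5; 0 0 2 0 0 0 5.5; 0 0 2 0 0 0 5.5; 0 0 1.5 0 0 0 5.5; 0 0 0 0 0 0 5.5; 0 0 0 0 0 0 5.5'
python3 -c "
from h import *
to(.561,-.073,.187,-6)"
```

```text
t: 26.1
ee_pos: [0.5595, -0.0723, 0.1987]
orientation: [0.053, 0.999, 0.0, -0.001]
force: [-0.2, -0.1, -0.4]
gripper_width: 0.0608
t 26.1 pos [ 0.5595 -0.0723  0.1987] shift cm [-0.16 -0.05  1.17] rz -0.0 tilt [-0.003  0.   ] q6 [-0.13 -0.02] F [-0.2 -0.1 -0.4] w 0.0608
```

```bash
python3 -m creep '-0.1 0 0.5 0 0 0 5.5; 0 0 0.4 0 0 0 5.5; 0 0 0.2 0 0 0 5.5; 0 0 0 0 0 0 5.5; 0 0 0 0 0 0 5.5'
python3 -c "
from h import *
to(.561,-.073,.187,-6)"
```

```text
t: 26.6
ee_pos: [0.5612, -0.0725, 0.1889]
orientation: [0.053, 0.999, -0.0, 0.0]
force: [-0.6, 0.6, -0.6]
gripper_width: 0.0611
t 26.6 pos [ 0.5612 -0.0725  0.1889] shift cm [ 0.02 -0.05  0.19] rz -0.0 tilt [ 0. -0.] q6 [-0.13 -0.02] F [-0.6  0.6 -0.6] w 0.0611
```

```bash
python3 -m creep '0 0 0.2 0 0 0 5.5; 0 0 0.1 0 0 0 5.5; 0 0 0 0 0 0 5.5; 0 0 0 0 0 0 5.5'
python3 -m creep '0 0 0 0 0 0 6.6; 0 0 0 0 0 0 7.2; 0 0 0 0 0 0 8.54; 0 0 0 0 0 0 8.54; 0 0 -2 0 0 0 8.54; 0 0 -3 0 0 0 8.54; 0 0 -4 0 0 0 8.54; 0 0 -4 0 0 0 8.54; 3 0 -4 0 0 0 8.54; 3 0 -3 0 0 0 8.54'
python3 -m creep '4 0 0 0 0 0 8.54; 4 0 0 0 0 0 8.54; 0 0 0 0 0 0 8.54; 0 0 0 0 0 0 8.54'
python3 - <<'E'
from h import *
c=cam('side'); crop(c,210,100,360,300,3,'pics/a.png')
t=cam('top'); crop(t,95,115,400,225,2.6,'pics/b.png')
a=cv2.imread("pics/a.png");cv2.imwrite("pics/s8.png",a)
for n,z,b in(("white",.030,(100,150,136,195)),("yellow",.030,(150,135,200,195)),("blue",.030,(200,135,250,203)),("green",.030,(250,120,300,210))): print(n,mat(t,n,z,b))
to(.561,-.073,.3,-6)
E
```

```text
t: 27.0
ee_pos: [0.5613, -0.0725, 0.1883]
orientation: [0.053, 0.999, -0.0, 0.001]
force: [-8.1, 0.9, 21.0]
gripper_width: 0.0614
t: 28.0
ee_pos: [0.5015, -0.0662, 0.3878]
orientation: [0.053, 0.999, -0.0, 0.001]
force: [0.5, 0.3, -0.2]
gripper_width: 0.0857
t: 28.4
ee_pos: [0.4215, -0.0577, 0.3859]
orientation: [0.053, 0.999, -0.0, 0.001]
force: [0.6, -0.0, -0.4]
gripper_width: 0.0853
white ([541.6, 351.0, 106.9, 95.0, 2.8], 1381)
yellow ([562.4, 196.2, 108.9, 57.2, 3.7], 510)
blue ([560.3, 66.9, 132.7, 38.4, -5.8], 481)Traceback (most recent call last):
  File "<stdin>", line 5, in <module>
  File "h.py", line 29, in mat
    k=1+st[1:,4].argmax(); ys,xs=np.where(l==k); p=world(c,np.c_[xs+x0,ys+y0],z)[:,:2]*1000
        ~~~~~~~~~~~~~~~^^
ValueError: attempt to get argmax of an empty sequence
```

View pics/s8.png

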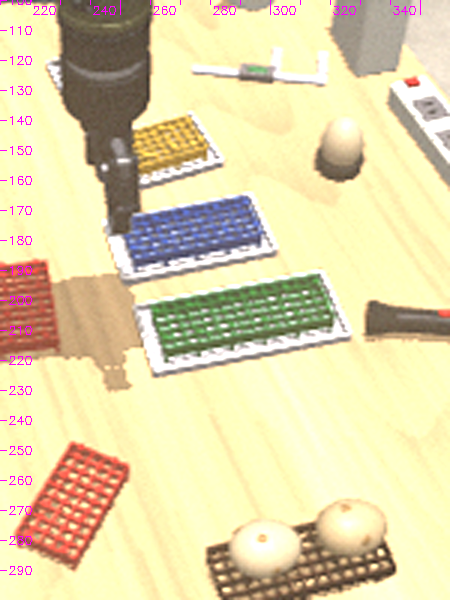

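View pics/b.png

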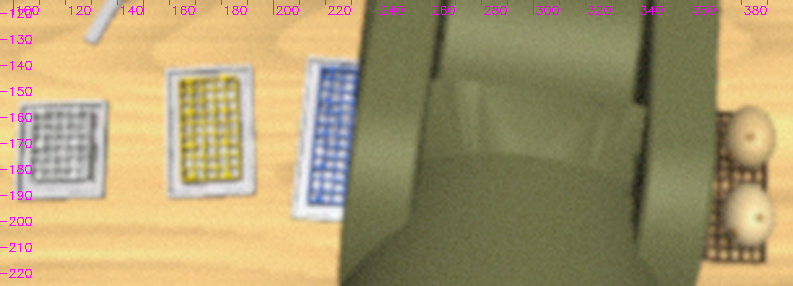

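All four mats look to be inside their trays and the eggs are in place. The arm hides blue and green in the top view, so I'll swing it aside for a last check.

```bash
python3 -m creep '0 -4 -1 0 0 0 8.54; 0 -4 0 0 0 0 8.54; 0 -4 0 0 0 0 8.54; 0 -4 0 0 0 0 8.54; 0 -4 0 0 0 0 8.54; 0 -4 0 0 0 0 8.54; 0 -4 0 0 0 0 8.54; 0 -4 0 0 0 0 8.54; 0 -4 0 0 0 0 8.54; 0 0 0 0 0 0 8.54'
python3 - <<'E'
from h import *
t=cam('top'); crop(t,95,115,400,225,2.6,'pics/b2.png')
for n,z,b in(("yellow",.030,(150,135,200,195)),("blue",.030,(200,135,250,203)),("green",.030,(250,120,300,210))):
    try: print(n,mat(t,n,z,b))
    except ValueError: print(n,"hidden")
a=np.load("top0.npz")["pixels"][150:225,362:400].astype(int);print("egg area diff",np.abs(a-t["pixels"][150:225,362:400]).mean().round(1))
to(.561,-.073,.3,-6)
E
```

```text
t: 29.5
ee_pos: [0.3843, -0.4206, 0.3945]
orientation: [0.055, 0.998, -0.001, -0.0]
force: [1.4, 1.1, -0.3]
gripper_width: 0.0856
yellow ([562.3, 195.7, 109.0, 58.2, 3.8], 506)
blue ([554.1, 59.8, 143.5, 54.2, -5.7], 625)
green ([560.4, -79.0, 180.8, 52.0, -0.6], 337)
egg area diff 7.7
t 29.55 pos [ 0.3844 -0.4185  0.3944] shift cm [-13.83  36.26   9.45] rz -0.2 tilt [-0.001  0.001] q6 [-0.83 -0.72] F [-0.   0.3 -0.1] w 0.0851
```

View pics/b2.png

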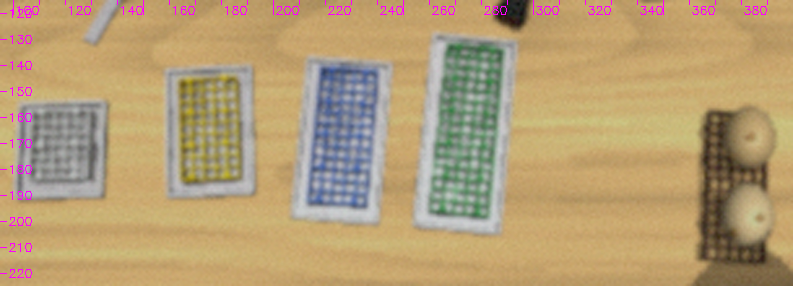

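All four mats lie inside their trays with clear margins, and the eggs are where they were. I'm handing in.

```bash
python3 -c "
from workcell import manip
print(manip.finish_job())"
```

```text
the job is handed in; nothing more can be done
None
```

I took the stack apart from the top down and laid each mat in its own tray: white in the shortest, yellow in the short, blue in the long and green in the longest. The job was handed in at about 29.6 s, with the arm raised and clear of everything.

**Pictures:** The last top view shows every mat inside its tray with a margin on all sides. The side views show the mats level and nubs up, with no edge on a rim.

**Eggs:** Both look unmoved, and no look-alike was touched. The egg area differed slightly from the first picture (mean 7.7 grey levels). I put that down to noise and the arm's shadow now falling there.

**Forces:** The highest wrist force I read was about 23 N, as green met its tray floor.

**Checks that failed or disagreed:**
- The colour fit for white in its tray picked up the tray itself (107 x 95 mm), so white's place rests on the pictures alone.
- The final green fit was only partial (181 x 52 mm at -0.6°, against the tray's -6°). In the picture the mat and tray look parallel.

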